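# Prove the photoreactor's breaker, then hold its spring shutter open at the mark

### The arm

A 6-joint arm with a two-finger parallel gripper is mounted at the origin on a cart in front of the work surface, level with it; the furniture and walls round the work are solid. World frame = base frame: x ahead of the robot, y to its left, z up, the work surface at z = 0. Lengths are in m, angles in rad, forces in N, time in s.
With the tool pointing down it reaches from about 0.275 to 0.875 m from the base axis. Payload 12.5 kg.
Tool frame: the origin (TCP) lies midway between the tips of the shut fingers; the grasp point (between the pads) lies 19 mm behind it; z points along the fingers, y is the direction in which the jaws open and shut (so a half turn about z gives the same grasp; the last joint's range is limited). The gripper opens to 85 mm and grips with 20 to 120 N. Pads are 22 mm wide; open, the fingers measure 114 mm over their backs; the gripper's body (76 mm by 85 mm) begins 54 mm behind the grasp point. The pads swing forward as they close: fully open they stand 13 mm farther back than shut.
Start: joints at [1.131, 0.351, 1.652, -0, 1.139, -0.085], TCP at [0.191, 0.516, 0.209] pointing down, gripper open.
Joint ranges: [-2.75, 2.75], [-0.79, 2.1], [0.01, 2.65], [-1.57, 4.71], [0.07, 3.14], [-2.87, 2.87]. Speed limits (rad/s): [2.22, 2.22, 2.79, 3.14, 3.14, 3.14].

### API

Orientations are given as a unit quaternion [x, y, z, w].
In Python, from plant import bot, cams, models gives the robot as it stands. The module is installed in compiled form; this text tells all that it offers.
- The arm moves only by the tool arm_command, never from a script. Its argument "targets" is a list of rows, each a list of 4 numbers: the shift along the tool's x, y, z in units of 40 mm (1.0 is 40 mm), then the turn about the tool's z in units of 6 degrees (1.0 is 6 degrees). In form: [[tx, ty, tz, turn], ...]. A call has exactly 10 rows; each row is the pose to reach, as a shift and turn from the pose commanded when the call began, along the tool's axes at that moment; what a row does not reach only later rows make up. A row lasts 1/10 s, in which the tool goes at most 50 mm and 8.59 degrees, less where a joint would pass 70% of its speed; a pose out of reach is approached as far as the arm can. A call with a gripper value outside its range is refused whole. "claw" is the opening, from -1 (shut) to 1 (fully open), set as the call begins (left out, the last holds). The fingers move at their own pace and stop on an object; "squeeze" is the grip in N (left out, the last holds). Time passes only in rows, so rows that repeat a pose let the fingers close, or fill a call up. It gives the time, the measured TCP pose, the force and the opening at its end, in the units of the state.
- bot.state(): the state, without advancing time (a new reading comes with each control period).
- cams.capture(name): name is "scene" or "side" or "wrist"; returns the picture (420x560x3 uint8, blue, green, red); there is no depth.
- cams.get_calibration(name): a dict with "fov_y" (degrees; the focal length in pixels is half the picture's height over the tangent of half this angle, whatever the lens; pixels are square), "cx", "cy" (the principal point, pixels), "dist" ([k1, k2, p1, p2, k3] as OpenCV has them; the pictures are not rectified), "R" (3x3) and "t" (3): a world point X has camera coordinates R X + t; the wrist camera has in their place "tool_from_camera" (4x4, takes a point from camera to tool coordinates, whose origin is the TCP and whose axes are the flange's). Camera axes: x right, y down, z forward; pixel columns grow to the right and rows downward; lengths in m; the calibration is good to about 2 mm. A picture is of the moment at which its call begins: read the wrist's pose just before it. get_calibration takes no time and is no camera call.
- bot.job_done(): hands the job in, once; it reports no verdict.
Trained networks look in the newest picture that a camera, given by its name, has taken for a name from the list of things; names that differ only in an ending like _2 or _b are one class to them, and where a whole thing is asked for, a point or a joint stands for the part that bears it (a point fixed in the world has none). Each returns a list of dicts, best first, with "confidence" (0 to 1); they miss things now and then, are a little off and sometimes report something else, mostly with a low value. They report only what shows in the picture. A call takes as long as a camera call.
- models.outline_of(camera, target): "region" (420x560 bool, what is visible of it) and "bbox" ([left, top, width, height] in pixels, round what is visible of it).
The state is a dict: "time_s": time; "qpos": joint angles; "qvel": joint speeds; "joint_efforts": joint torques, N m; "eef_pos": TCP position; "orientation": TCP orientation; "contact_force": force on the tool from outside, world axes, zero at the start; "torque": the same for the moment, N m; "grip_width": finger opening in m.
Only numpy, scipy, OpenCV 4.12 (cv2) and the standard library are available. Lean on these libraries where they do the work, as an engineer would, in place of code of your own. Each camera call takes 0.05 s, during which the arm holds its last target. There are 200 camera calls.

### The job

Start an exposure on the photoreactor, the low white lamp box with a vial on its window: first, with the shutter still shut, press the yellow test button on its breaker until the black breaker lever drops, then let go of the button and lift the lever fully back up to switch the lamp on again. Then pull the black grip of the spring-return shutter out of the box's front until the red pointer in the deck stands at the red line, and keep holding it there: do not let go, your program finishes while it is still holding the grip at the mark. Never open the shutter while the breaker is off, leave the sample vial standing in its seat and do not disturb the loose things round about.

Things in the scene. Friction and masses are not known exactly. Their poses are not given: they have to be found in the camera images.
- photoreactor: Low white lamp box, fixed, 160 (x) x 280 (y) x 60 mm. Origin: centre of its footprint on the worktop; x away from the robot at yaw 0, y left. Front face: plane x = -80 mm. Left half: flat grey deck at z = 60 mm with a window centred at (5, 65) mm. Right half (y below 5 mm): console sloping 15 degrees, z = 60 mm at the front up to 100 mm at x = 69 mm, with a white breaker on it, 72 mm wide.
- pull_grip: Black shutter grip at the box's front, 28 (box x) x 24 (box y) x 26 mm high. Origin: its centre, 48.5 mm above the worktop, at (-113, 65) mm in the box's frame when shut; 19 mm of space behind it. Free on both sides, above and below: pinch it across y from above. A steel tongue 18 mm wide, 3 mm thick at half its height joins it to the box. Moves only along the box's -x.
- shutter_slide (a joint): How far the shutter is pulled out, m: 0 shut, 0.045 at the red line, 0.062 end stop. A spring pulls it shut: 3.5 N at 0, 8 N at the red line; let go, it runs back to 0.
- index_pointer (a point): Foot of the small red pointer that rides with the shutter in a slot in the grey deck, left of the window, 60 mm above the worktop. It moves with the grip, parallel to it.
- red_mark (a point): The point on the slot's centre line, level with the deck, where the red line crosses it. Fixed to the box. The pointer stands exactly here when the shutter is pulled out 45 mm.
- test_button (a joint): How far the yellow test button is pressed, m: 0 out, 0.006 fully in. It springs back by itself. About 4 to 5 mm in, at about 3 N, it trips the breaker: the lever snaps down.
- button_top (a point): Centre of the top of the yellow test button, a 16 mm cylinder standing 7 mm out of the breaker's nose, pressed square to the sloping console (15 degrees off vertical; pressing straight down works too). Its centre is 36 mm to the left (box y) of the lever's.
- breaker_lever (a joint): Angle of the black breaker lever, rad: 0 up (on, leaning away from the robot, 13 degrees past vertical), 0.977 dropped (off, leaning to the robot, 43 degrees off vertical). It turns about the box's y axis through point lever_hinge and snaps to the nearer end (middle 0.49); under 2 N at its tip moves it.
- lever_tip (a point): Middle of the lever's free end. The lever is a flat toggle 24 mm wide (box y), 8 mm thick, its free end 24 mm from the hinge axis; it moves with the lever.
- lever_hinge (a point): Point on the lever's hinge axis (along the box's y), mid-width, 3 mm below the top of the breaker's raised nose. The nose is 72 mm wide (box y) and 45 mm along the slope, the hinge in its middle, and stands 12 mm above the console.
- sample_vial: Glass vial with a red cap, 19 mm across and 58 mm high, standing loose on the window in a metal collar (30 mm outside diameter, 7 mm high). Origin: centre of its foot, z up. To be left standing.
- tape_roll: Bystander: roll of beige tape lying flat, 96 mm across, 25 mm high; origin: centre of its underside. Leave it alone.
- kf_clamp: Bystander: aluminium ring clamp lying flat, 57 x 88 x 17 mm; origin: centre of its underside. Leave it alone.
- cf_blank: Bystander: steel disc flange, 70 mm across, 13 mm high; origin: centre of its underside. Leave it alone.
- spare_vial: Bystander: glass vial with a black cap, 19 mm across, 58 mm high, standing on the worktop; origin: centre of its foot. Leave it alone.

How it is judged:
On the way, in this order (a step that is already met when the one before it is completed fails the run):
1. the test button is pressed in (over 4 mm) and the breaker lever has dropped (over 0.85 rad), with the shutter shut (under 5 mm) (value of joint test_button above 0.004 m and value of joint breaker_lever above 0.85 rad and value of joint shutter_slide below 0.005 m).
2. the button is out again (under 1.5 mm) and the lever is back up (under 0.1 rad), with the shutter still shut (under 5 mm) (value of joint test_button below 0.0015 m and value of joint breaker_lever below 0.1 rad and value of joint shutter_slide below 0.005 m), for 0.2 s.
3. the fingers hold the shutter out at the red line (45 mm, within 4 mm) (value of joint shutter_slide between 0.041 and 0.049 m and contact force between the fingers and pull_grip above 2 N), for 0.5 s.
At the end, for the whole second after the job is handed in: The fingers (contact over 2 N) hold the shutter still, pulled out 45 mm, within 4 mm (pointer at the red line), through the last second; the breaker lever is up (under 0.1 rad), the test button out (under 1.5 mm), and the vial upright (within 0.15 rad) in its seat on the window (all of step 3 and velocity of joint shutter_slide between -0.01 and 0.01 m/s and value of joint breaker_lever below 0.1 rad and value of joint test_button below 0.0015 m and angle between sample_vial's own z axis and vertical below 0.15 rad and horizontal distance between sample_vial and photoreactor below 0.085 m and z of sample_vial in the frame of photoreactor above 0.055 m); the arm keeps its last pose, push and grip.
It fails at once if the shutter is opened (over 8 mm) while the breaker lever is down (value of joint shutter_slide above 0.008 m and value of joint breaker_lever above 0.3 rad).
It fails at once if the sample vial is tipped (over 0.3 rad) or lifted or pushed out of its seat (moved over 15 mm) (angle between sample_vial's own z axis and vertical above 0.3 rad or distance of sample_vial from where it was at the start of the episode above 0.015 m).
It fails at once if a bystander (tape roll, clamp, flange, spare vial) is moved more than 25 mm (distance of any of tape_roll, kf_clamp, cf_blank, spare_vial from where it was at the start of the episode above 0.025 m).
It also fails if it takes over 45 s, if anything falls off the work surface, if the arm or the gripper's body presses on something with over 40 N, if the wrist force passes 120 N, or if a joint passes its speed limit or range.

## Working session

There is one attempt and no reset: what is moved stays moved. The work goes in short steps, Python scripts to look and compute and a tool call to move; the robot and the scene stay as the last step left them, time stands still between calls to the robot, and variables do not carry over. Pictures are saved under pics/ and viewed, about 8 in all and at most 12, crops included, and the job is handed in when it is done.

Besides the shell and the picture viewer there is one more tool, called after "Request:" in YAML: its name, and indented under it one key for each argument. arm_command: Moves the arm, as the interface text tells. Its arguments: {"type":"object","properties":{"targets":{"type":"array","items":{"type":"array","items":{"type":"number"}}},"claw":{"type":"number"},"squeeze":{"type":"number"}},"required":["targets"]}

```bash
mkdir -p pics; python3 - <<'E'
from plant import bot,cams,models
import cv2,numpy as np
s=bot.state(); print(s)
for n in ["scene","side"]:
    im=cams.capture(n); cv2.imwrite(f"pics/{n}0.png",im)
    c=cams.get_calibration(n); print(n,c)
    for t in ["pull_grip","index_pointer","test_button","breaker_lever","sample_vial","photoreactor"]:
        r=models.outline_of(n,t)
        print(t,[(x["confidence"],x["bbox"],np.argwhere(x["region"]).mean(0)[::-1].round(1)) for x in r[:2]])
a=cv2.imread("pics/scene0.png");b=cv2.imread("pics/side0.png")
E
```

```text
{'time_s': 0.0, 'qpos': array([ 1.13141717e+00,  3.51297126e-01,  1.65246530e+00,  2.06962023e-05,
        1.13909069e+00, -8.46049343e-02]), 'qvel': array([-0.00138121, -0.00144644,  0.00025603,  0.00119637,  0.00048513,
       -0.00097251]), 'joint_efforts': array([ 6.15372483e-04, -5.06101692e+01, -2.91402000e+01, -2.72766795e-05,
        4.58225157e-03, -1.39010945e-05]), 'eef_pos': array([0.19087073, 0.51541596, 0.20860943]), 'orientation': array([ 1.76462523e-01,  9.84307158e-01, -6.06290718e-04, -1.72308231e-04]), 'contact_force': array([ 0.61974131, -0.51862689,  0.13374321]), 'torque': array([-0.02520742, -0.00359078, -0.06170838]), 'grip_width': 0.08566236983070677}
scene {'fov_y': 44.596693923647926, 'cx': 281.40077579407966, 'cy': 210.1802415545372, 'dist': array([-0.02735249,  0.        ,  0.        ,  0.        ,  0.        ]), 'R': array([[ 0.67588964, -0.73666094, -0.02244692],
       [-0.38213628, -0.32424336, -0.86535432],
       [ 0.63019446,  0.5934618 , -0.5006576 ]]), 't': array([-0.43028316,  0.28743909,  0.90231818])}
pull_grip [(0.49, [210.6, 219.0, 20.3, 9.6
[... 440 characters left out ...]
   ]), 'R': array([[-0.67631925, -0.73657516,  0.00702234],
       [-0.65296885,  0.59508569, -0.46851329],
       [ 0.34091635, -0.32144993, -0.88342854]]), 't': array([0.37298358, 0.45221991, 1.26403637])}
pull_grip [(0.67, [266.9, 261.4, 12.1, 14.1], array([273.1, 265.3]))]
index_pointer [(0.41, [267.3, 259.8, 15.6, 11.9], array([273.2, 265.4])), (0.27, [245.8, 227.6, 7.9, 13.4], array([247.3, 234.2]))]
test_button [(0.29, [265.4, 260.9, 14.8, 16.4], array([272.9, 265.3]))]
breaker_lever [(0.55, [283.5, 203.1, 6.6, 6.1], array([287.2, 205.4]))]
sample_vial []
photoreactor [(0.9, [213.0, 182.0, 101.8, 96.2], array([264.9, 230.4])), (0.74, [265.2, 259.8, 15.7, 11.4], array([272.7, 265.1]))]
```

```bash
python3 - <<'E'
import cv2,numpy as np
a=cv2.imread("pics/scene0.png")[120:320,150:400];b=cv2.imread("pics/side0.png")[140:320,150:380]
cv2.imwrite("pics/a1.png",cv2.resize(a,None,fx=3.2,fy=3,interpolation=cv2.INTER_CUBIC)[:600])
cv2.imwrite("pics/b1.png",cv2.resize(b,None,fx=3.3,fy=3.3,interpolation=cv2.INTER_CUBIC))
E
```

```text
(no output)
```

View pics/scene0.png

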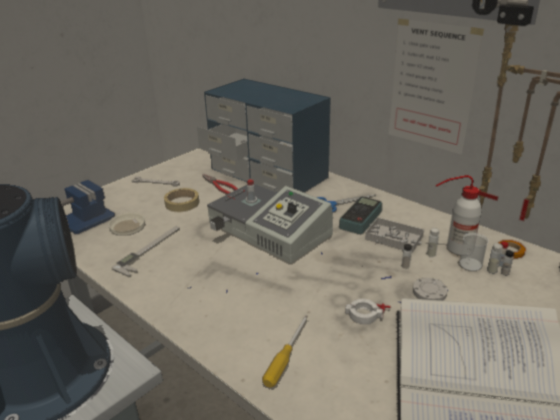

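View pics/b1.png

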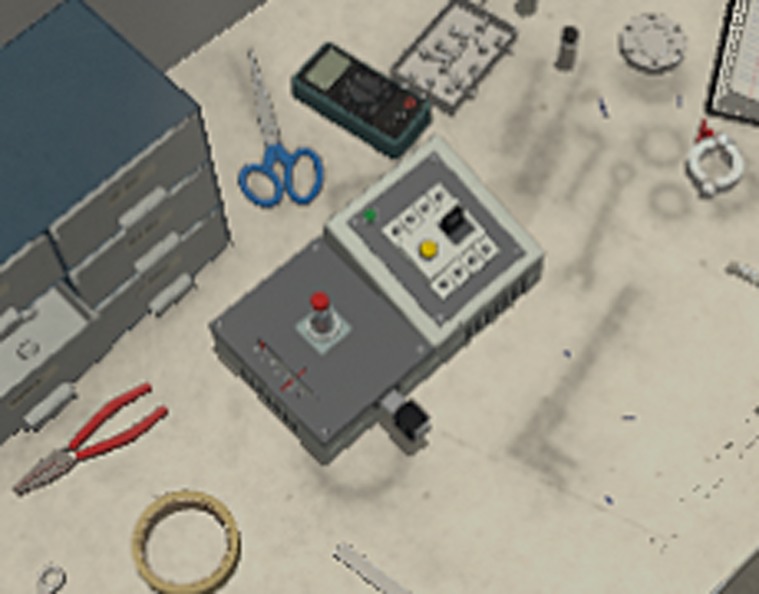

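The side view shows the box clearly. In crop pixels: deck front-left corner (323,445), back-left (213,325), front-right (543,255), vial cap (320,299), button (429,249), lever (456,222), grip (408,412), and the pointer's red line near (292,380). Next I fit the box pose to these.

```bash
cat > h.py <<'E'
import numpy as np,cv2
from plant import bot,cams,models
from scipy.spatial.transform import Rotation as Ro
from scipy.optimize import least_squares
def K(c):
    f=210/np.tan(np.radians(c["fov_y"]/2)); return np.array([[f,0,c["cx"]],[0,f,c["cy"]],[0,0,1.]])
def RT(name,s=None):
    c=cams.get_calibration(name)
    if name!="wrist": return c,c["R"],c["t"]
    T=np.eye(4);T[:3,:3]=Ro.from_quat(s["orientation"]).as_matrix();T[:3,3]=s["eef_pos"]
    M=np.linalg.inv(T@np.asarray(c["tool_from_camera"])); return c,M[:3,:3],M[:3,3]
def proj(P,cal):
    c,R,t=cal
    return cv2.projectPoints(np.atleast_2d(P).astype(float),cv2.Rodrigues(R)[0],np.asarray(t,float),K(c),c["dist"])[0][:,0]
def on_plane(px,z,cal):
    c,R,t=cal
    u=cv2.undistortPoints(np.array([[px]],float),K(c),c["dist"])[0,0]
    d=R.T@np.array([u[0],u[1],1]);o=-R.T@np.asarray(t); return o+d*(z-o[2])/d[2]
def box(p,P):
    c,s=np.cos(p[2]),np.sin(p[2]); P=np.atleast_2d(P)
    return np.c_[p[0]+c*P[:,0]-s*P[:,1],p[1]+s*P[:,0]+c*P[:,1],P[:,2]]
E
python3 - <<'E'
from h import *
cal=RT("side")
px=np.array([[323,445],[213,325],[543,255],[322,325],[408,412]])/3.3+[150,140]
P=np.array([[-80,140,60],[80,140,60],[-80,-140,60],[5,65,64],[-118,65,58]])/1e3
r=min((least_squares(lambda p:(proj(box(p,P),cal)-px).ravel(),[.5,.1,y]) for y in (0,1.5,-1.5,3)),key=lambda r:r.cost)
print(r.x,np.degrees(r.x[2]),r.fun.round(1))
for n,q,z in (("btn",(429,249),.095),("lev",(456,222),.1),("mark",(292,380),.06),("ptr",(262,345),.06),("vial",(570,60),0.0),("tape",(187,545),.02),("clamp",(714,163),.01)):
    w=on_plane(np.array(q)/3.3+[150,140],z,cal); c,s=np.cos(r.x[2]),np.sin(r.x[2]);d=w[:2]-r.x[:2]
    print(n,w.round(3),"box",(c*d[0]+s*d[1]).round(4),(-s*d[0]+c*d[1]).round(4))
c=cams.get_calibration("wrist");print(c)
E
```

```text
[0.6070661  0.01460318 0.01061254] 0.608053932582798 [-0.4 -0.6 -2.  -0.7  0.8 -1.1 -0.1 -0.1  1.6  2.2]
btn [ 0.591 -0.034  0.095] box -0.0167 -0.0487
lev [ 0.593 -0.07   0.1  ] box -0.015 -0.0842
mark [0.589 0.134 0.06 ] box -0.0166 0.1197
ptr [0.634 0.132 0.06 ] box 0.0281 0.1172
vial [ 0.694 -0.332  0.   ] box 0.0829 -0.3471
tape [0.546 0.296 0.02 ] box -0.0582 0.2825
clamp [ 0.502 -0.345  0.01 ] box -0.109 -0.3584
{'fov_y': 65.24542144358828, 'cx': 281.8061270615285, 'cy': 209.8295738178786, 'dist': array([0.01762681, 0.        , 0.        , 0.        , 0.        ]), 'tool_from_camera': array([[ 3.65972400e-04, -9.46957526e-01, -3.21358538e-01,
         8.14974094e-02],
       [ 9.99999901e-01,  4.27987396e-04, -1.22335390e-04,
         7.84661814e-04],
       [ 2.53383822e-04, -3.21358461e-01,  9.46957589e-01,
        -1.64797786e-01],
       [ 0.00000000e+00,  0.00000000e+00,  0.00000000e+00,
         1.00000000e+00]])}
```

Request:
arm_command:
  targets:
    - [-0.4,-0.32,0,-0.15]
    - [-1.3,-1.05,0,-0.5]
    - [-2.4,-1.92,0,-0.9]
    - [-3.4,-2.72,0,-1.3]
    - [-4.4,-3.5,-0.1,-1.7]
    - [-5.4,-4.3,-0.1,-2.1]
    - [-6.4,-5.1,-0.1,-2.5]
    - [-7.4,-5.9,-0.2,-2.9]
    - [-8.2,-6.55,-0.2,-3.2]
    - [-8.9,-7.1,-0.2,-3.48]
  claw: 1

```text
time_s: 1.7
eef_pos: [0.4273, 0.1234, 0.2176]
orientation: [-0.005, 1.0, 0.0, 0.001]
contact_force: [0.2, 0.2, -0.6]
grip_width: 0.0854
```

Request:
arm_command:
  targets:
    - [-0.3,-0.6,0,0]
    - [-0.8,-1.4,0,0]
    - [-1.3,-2.2,0,0]
    - [-1.6,-2.8,0,0]
    - [-1.8,-3.1,0,0]
    - [-1.8,-3.1,0,0]
    - [-1.8,-3.1,0,0]
    - [-1.8,-3.1,0,0]
    - [-1.8,-3.1,0,0]
    - [-1.8,-3.1,0,0]
  claw: -1

```text
time_s: 2.7
eef_pos: [0.4992, 0.0031, 0.2173]
orientation: [-0.005, 1.0, 0.0, 0.0]
contact_force: [-0.3, 0.8, -0.4]
grip_width: -0.0
```

```bash
python3 - <<'E'
from h import *
s=bot.state();print(s["time_s"],s["eef_pos"],s["orientation"],s["grip_width"],s["qpos"].round(2))
im=cams.capture("wrist");cv2.imwrite("pics/w1.png",im);cv2.imwrite("pics/w1b.png",cv2.resize(im,None,fx=1.42,fy=1.42,interpolation=cv2.INTER_CUBIC))
for t in ["pull_grip","index_pointer","test_button","breaker_lever","sample_vial"]:
    r=models.outline_of("wrist",t)
    print(t,[(x["confidence"],x["bbox"],np.argwhere(x["region"]).mean(0)[::-1].round(1)) for x in r[:2]])
E
```

```text
2.7 [0.4992082  0.00306023 0.21730245] [-5.26300712e-03  9.99986147e-01  1.95315844e-05  7.34004346e-05] -4.5148564637260445e-05 [-0.09  0.25  1.77  0.    1.12 -1.67]
pull_grip [(0.81, [340.1, 162.3, 56.6, 142.4], array([353.9, 183.8]))]
index_pointer [(0.76, [338.3, 162.6, 32.3, 46.9], array([353.2, 182.4])), (0.74, [194.1, 284.3, 27.8, 18.1], array([206.5, 292.1]))]
test_button [(0.75, [0.0, 308.2, 46.2, 40.5], array([ 21.8, 326.9])), (0.57, [236.0, 276.0, 13.4, 18.6], array([242.9, 284.3]))]
breaker_lever [(0.56, [195.1, 281.2, 24.3, 21.0], array([206.2, 292. ]))]
sample_vial [(0.83, [342.5, 276.7, 28.7, 35.6], array([353.4, 295.9]))]
```

View pics/w1b.png

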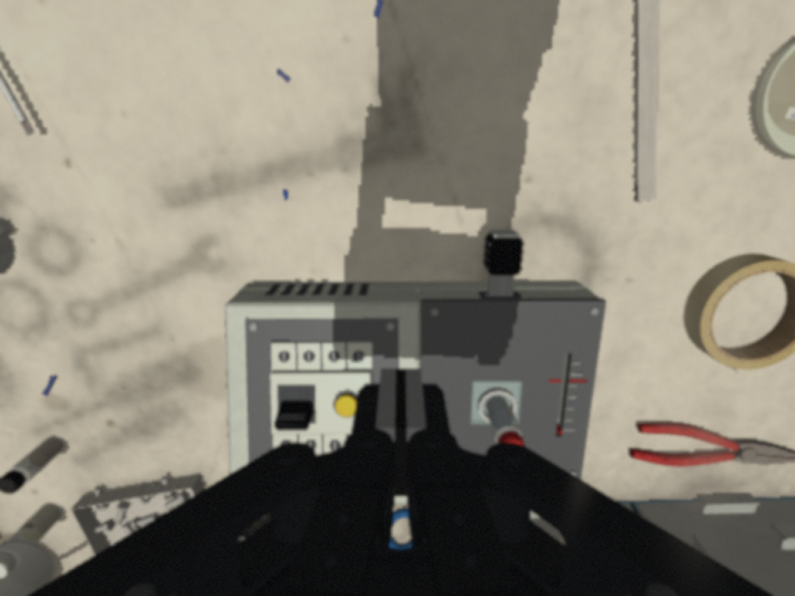

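The wrist view (scaled 1.42, image down = world +x) shows the button at (346,405), the lever black at (294,412), the grip top around (502,250), the red line crossing the slot at (569,380), the pointer foot at (559,434), and front top corners at (603,299) and (229,303).

```bash
python3 - <<'E'
from h import *
im=cv2.imread("pics/w1.png")
hsv=cv2.cvtColor(im,cv2.COLOR_BGR2HSV)
m=cv2.inRange(hsv,(20,120,100),(35,255,255)); n,l,st,ce=cv2.connectedComponentsWithStats(m)
print([(st[i],ce[i].round(1)) for i in range(1,n) if st[i][4]>30])
s=bot.state();cal=RT("wrist",s)
k=1.42
px=np.array([[603,299],[229,303],[569,380],[559,434]])/k
P=np.array([[-80,140,60],[-80,-140,60],[-16.6,119,60],[28.4,119,60]])/1e3
for q in px: print(on_plane(q,.06,cal).round(4))
r=least_squares(lambda p:(proj(box(p,P[:2]),cal)-px[:2]).ravel(),[.6,.01,0])
p=r.x;print(p,r.fun.round(1))
for nme,q,z in (("grip top",(502,236),.0615),("grip topfar",(503,272),.0615),("btn",(346,405),.096),("levertip",(294,414),.111)):
    w=on_plane(np.array(q)/k,z,cal); c,sn=np.cos(p[2]),np.sin(p[2]);d=w[:2]-p[:2]
    print(nme,w.round(4),"box",(c*d[0]+sn*d[1]).round(4),(-sn*d[0]+c*d[1]).round(4))
print("grip pred",box(p,[[-.113,.065,.0485]]), (proj(box(p,[[-.127,.065,.0615],[-.099,.065,.0615],[-.127,.077,.0615],[-.127,.053,.0615]]),cal)*k).round(0))
crop=im[255:325,160:260]; g=im[155:200,330:380]
A=cv2.resize(crop,(800,560),interpolation=cv2.INTER_CUBIC);cv2.imwrite("pics/c1.png",A)
E
```

```text
[(array([236, 278,  15,  15, 185], dtype=int32), array([243.4, 285.1]))]
[0.5266 0.1506 0.06  ]
[ 0.5325 -0.1221  0.06  ]
[0.593  0.1343 0.06  ]
[0.6419 0.1323 0.06  ]
[0.61007164 0.01596913 0.02138969] [ 3.4  0.5 -3.5  0.5]
grip top [0.4807 0.0732 0.0615] box -0.1281 0.06
grip topfar [0.5065 0.076  0.0615] box -0.1022 0.0623
btn [ 0.5949 -0.0343  0.096 ] box -0.0163 -0.05
levertip [ 0.5928 -0.0674  0.111 ] box -0.019 -0.083
grip pred [[0.49570727 0.07853741 0.0485    ]] [[509. 238.]
 [507. 276.]
 [526. 237.]
 [492. 238.]]
```

View pics/c1.png

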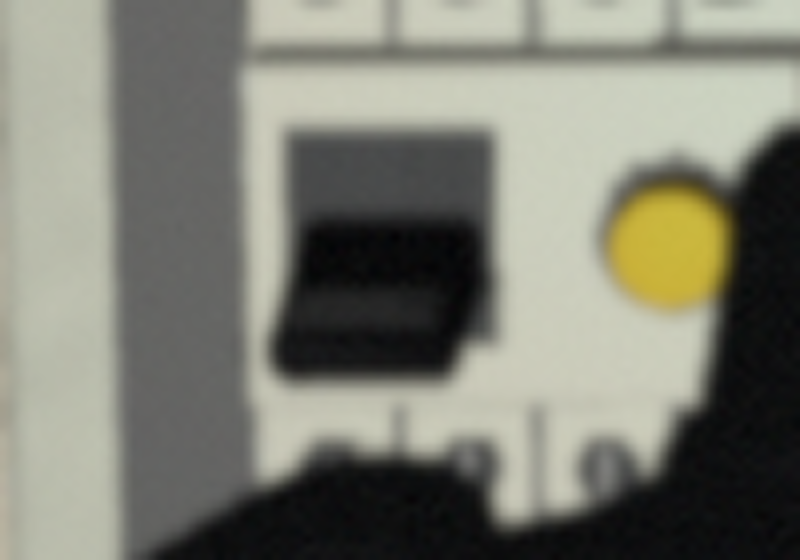

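Request:
arm_command:
  targets:
    - [-0.4,-0.2,0.2,0]
    - [-1.0,-0.45,0.7,0]
    - [-1.6,-0.65,1.2,0]
    - [-2.0,-0.8,1.7,0]
    - [-2.2,-0.87,2.1,0]
    - [-2.22,-0.87,2.4,0]
    - [-2.22,-0.87,2.6,0]
    - [-2.22,-0.87,2.7,0]
    - [-2.22,-0.87,2.75,0]
    - [-2.22,-0.87,2.75,0]
  claw: -1

```text
time_s: 4.0
eef_pos: [0.5885, -0.0314, 0.1076]
orientation: [-0.005, 1.0, -0.0, 0.0]
contact_force: [-0.1, 0.0, 0.6]
grip_width: -0.0001
```

```bash
python3 - <<'E'
from h import *
s=bot.state();print(s["eef_pos"],s["contact_force"])
im=cams.capture("wrist");cv2.imwrite("pics/w2.png",im);cv2.imwrite("pics/w2b.png",cv2.resize(im,None,fx=1.42,fy=1.42,interpolation=cv2.INTER_CUBIC))
E
```

```text
[ 0.5885159  -0.03137298  0.10762623] [-0.06974446  0.00107014  0.6114752 ]
```

View pics/w2b.png

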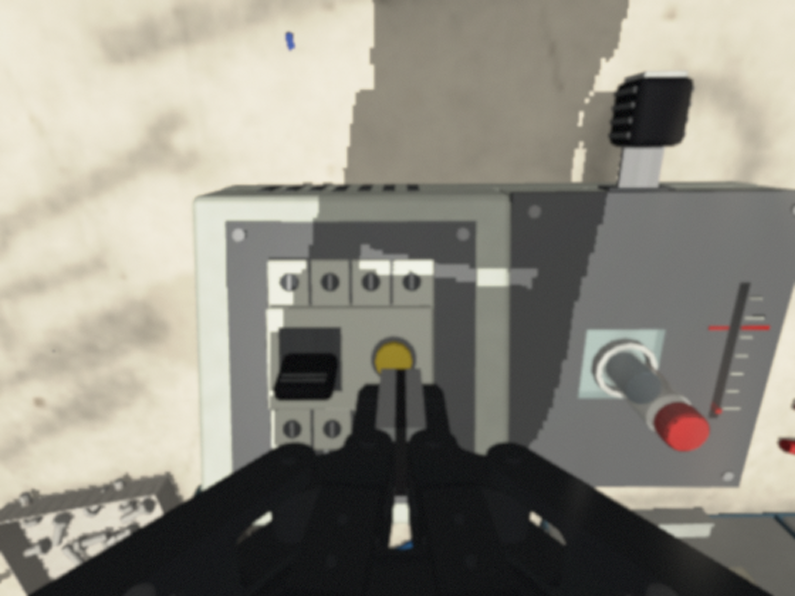

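The wrist view shows the button at (394,358), which puts it at (0.593, -0.034) as before, with the lever at (306,378) and still up. The fingertip edge at row 370 lies slightly further in +x than I expected, so I'm checking it from the side camera with the predicted tip overlaid.

```bash
python3 - <<'E'
from h import *
s=bot.state();cal=RT("side")
im=cams.capture("side");sc=cams.capture("scene");cs=RT("scene")
e=s["eef_pos"];out=[]
for i,c in((im,cal),(sc,cs)):
    pts=proj(np.array([e,e+[.011,0,0],e+[-.011,0,0],[.593,-.034,.096]]),c)
    o=pts[0].astype(int)-[35,30];k=8
    cr=cv2.resize(i[o[1]:o[1]+60,o[0]:o[0]+50],None,fx=k,fy=k,interpolation=cv2.INTER_CUBIC)
    for p,col in zip(pts,[(0,0,255),(0,255,0),(255,0,0),(255,0,255)]): cv2.circle(cr,tuple(((p-o+.5)*k).astype(int)),3,col,-1)
    out.append(cr)
cv2.imwrite("pics/s2.png",np.hstack(out))
E
```

```text
(no output)
```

View pics/s2.png

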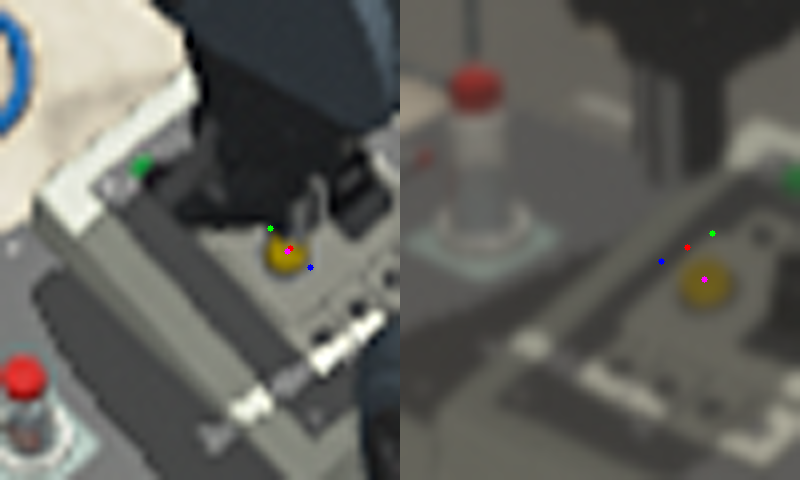

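Request:
arm_command:
  targets:
    - [0,0,0.05,0]
    - [0,0,0.1,0]
    - [0,0,0.15,0]
    - [0,0,0.2,0]
    - [0,0,0.25,0]
    - [0,0,0.3,0]
    - [0,0,0.35,0]
    - [0,0,0.35,0]
    - [0,0,0.35,0]
    - [0,0,0.35,0]

```text
time_s: 5.15
eef_pos: [0.5886, -0.0315, 0.0933]
orientation: [-0.005, 1.0, -0.0, 0.0]
contact_force: [0.2, -0.4, 1.1]
grip_width: -0.0
```

Request:
arm_command:
  targets:
    - [0,0,0.05,0]
    - [0,0,0.1,0]
    - [0,0,0.15,0]
    - [0,0,0.2,0]
    - [0,0,0.25,0]
    - [0,0,0.3,0]
    - [0,0,0.3,0]
    - [0,0,0.3,0]
    - [0,0,0.3,0]
    - [0,0,0.3,0]

```text
time_s: 6.15
eef_pos: [0.5886, -0.0315, 0.0813]
orientation: [-0.005, 1.0, -0.0, 0.0]
contact_force: [-0.3, -0.1, 0.1]
grip_width: 0.0
```

```bash
python3 - <<'E'
from h import *
s=bot.state();print(s["eef_pos"],s["contact_force"])
cs=RT("scene");sc=cams.capture("scene");e=s["eef_pos"]
w=cams.capture("wrist")
pts=proj(np.array([e+[0,0,.025],[.593,-.034,.096]]),cs)
o=pts[1].astype(int)-[40,35]
cr=cv2.resize(sc[o[1]:o[1]+60,o[0]:o[0]+65],None,fx=6,fy=6,interpolation=cv2.INTER_CUBIC)
for p in pts: cv2.circle(cr,tuple(((p-o+.5)*6).astype(int)),2,(0,255,0),-1)
wc=cv2.resize(w[200:320,190:330],(420,360),interpolation=cv2.INTER_CUBIC)
cv2.imwrite("pics/s3.png",np.hstack([np.clip(cr*1.8,0,255).astype(np.uint8),np.clip(wc*1.3,0,255).astype(np.uint8)]))
E
```

```text
[ 0.58859431 -0.03149089  0.08129566] [-0.26554089 -0.14206412  0.06982996]
```

View pics/s3.png

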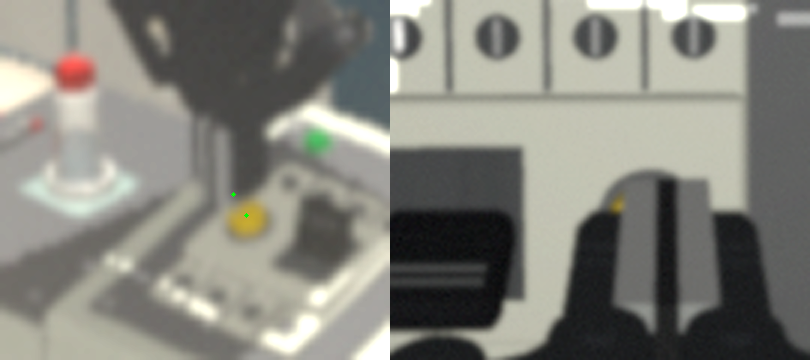

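The tip now sits just over the button (wrist crop: pads cover it at (665,185)), and no force shows yet. The fingertips really are about 25 mm behind the reported TCP, so I continue down by force.

Request:
arm_command:
  targets:
    - [0,0,0.04,0]
    - [0,0,0.08,0]
    - [0,0,0.12,0]
    - [0,0,0.16,0]
    - [0,0,0.2,0]
    - [0,0,0.2,0]
    - [0,0,0.2,0]
    - [0,0,0.2,0]
    - [0,0,0.2,0]
    - [0,0,0.2,0]

```text
time_s: 7.25
eef_pos: [0.5886, -0.0315, 0.0733]
orientation: [-0.005, 1.0, -0.0, 0.0]
contact_force: [0.9, -0.4, 4.0]
grip_width: 0.0001
```

Request:
arm_command:
  targets:
    - [0,0,0.01,0]
    - [0,0,0.02,0]
    - [0,0,0.03,0]
    - [0,0,0.03,0]
    - [0,0,0.03,0]
    - [0,0,0.03,0]
    - [0,0,0.03,0]
    - [0,0,0.03,0]
    - [0,0,0.03,0]
    - [0,0,0.03,0]

```text
time_s: 8.25
eef_pos: [0.5883, -0.0315, 0.0719]
orientation: [-0.005, 1.0, 0.0, -0.0]
contact_force: [0.6, 0.5, 2.0]
grip_width: -0.0003
```

```bash
python3 - <<'E'
from h import *
s=bot.state();print(s["eef_pos"],s["contact_force"])
w=cams.capture("wrist");cv2.imwrite("pics/w4.png",w)
cv2.imwrite("pics/w4b.png",cv2.resize(np.clip(w[180:330,170:350]*1.3,0,255).astype(np.uint8),(540,450),interpolation=cv2.INTER_CUBIC))
E
```

```text
[ 0.58834754 -0.03147256  0.07188303] [0.6460075  0.46643949 1.95832538]
```

View pics/w4b.png

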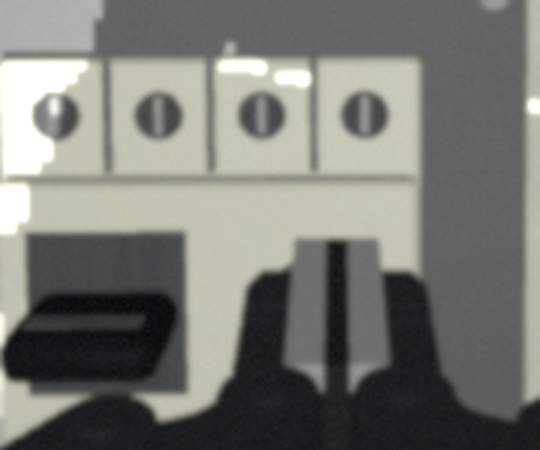

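The lever at crop (95,335) still looks up and the force is only 2–4 N. I press further.

Request:
arm_command:
  targets:
    - [0,0,0.02,0]
    - [0,0,0.04,0]
    - [0,0,0.06,0]
    - [0,0,0.06,0]
    - [0,0,0.06,0]
    - [0,0,0.06,0]
    - [0,0,0.06,0]
    - [0,0,0.06,0]
    - [0,0,0.06,0]
    - [0,0,0.06,0]

```text
time_s: 9.3
eef_pos: [0.5888, -0.0315, 0.0699]
orientation: [-0.005, 1.0, -0.0, 0.0]
contact_force: [-0.5, -0.4, 5.0]
grip_width: -0.0
```

```bash
python3 - <<'E'
from h import *
s=bot.state();print(s["eef_pos"],s["contact_force"])
w=cams.capture("wrist");cv2.imwrite("pics/w5.png",w)
a=cv2.imread("pics/w4.png")
for n,i in(("w4",a),("w5",w)):
    g=i[230:330,165:235].max(2); print(n,"dark rows:",[(r+230,int((g[r]<45).sum())) for r in range(0,100,6)])
E
```

```text
[ 0.58875425 -0.03150021  0.06986903] [-0.50989481 -0.42983824  5.03016942]
w4 dark rows: [(230, 0), (236, 0), (242, 0), (248, 0), (254, 0), (260, 0), (266, 0), (272, 0), (278, 42), (284, 49), (290, 53), (296, 54), (302, 51), (308, 0), (314, 19), (320, 41), (326, 58)]
w5 dark rows: [(230, 0), (236, 0), (242, 0), (248, 0), (254, 0), (260, 0), (266, 40), (272, 53), (278, 57), (284, 19), (290, 43), (296, 0), (302, 0), (308, 0), (314, 21), (320, 40), (326, 58)]
```

The dark lever band moved from rows 278–305 to 266–290, so the lever has dropped. I let go of the button and move to the robot side of the lever.

Request:
arm_command:
  targets:
    - [0,0,0.01,0]
    - [0,0,0.01,0]
    - [0,0,-0.3,0]
    - [0,0,-0.8,0]
    - [0.3,-0.2,-0.9,0]
    - [0.7,-0.6,-0.9,0]
    - [0.93,-0.95,-0.9,0]
    - [0.93,-0.95,-0.9,0]
    - [0.93,-0.95,-0.8,0]
    - [0.93,-0.95,-0.7,0]

```text
time_s: 10.35
eef_pos: [0.5519, -0.0697, 0.0971]
orientation: [-0.005, 1.0, 0.0, 0.0]
contact_force: [0.6, -0.3, -1.2]
grip_width: 0.0003
```

```bash
python3 - <<'E'
from h import *
s=bot.state();print(s["eef_pos"],s["contact_force"])
w=cams.capture("wrist");cv2.imwrite("pics/w6.png",w)
cv2.imwrite("pics/w6b.png",cv2.resize(np.clip(w[130:400]*1.2,0,255).astype(np.uint8),None,fx=1.42,fy=1.42,interpolation=cv2.INTER_CUBIC))
cal=RT("wrist",s)
H=np.array([.593,-.07,.087])
print("drop tip px",(proj([H+[-.0164,0,.0175],H+[.0054,0,.0234],[.593,-.034,.096]],cal)-[0,130])*1.42)
E
```

```text
[ 0.55187736 -0.06969629  0.09712757] [ 0.62954173 -0.31769701 -1.22720859]
drop tip px [[397.94339184 240.25146575]
 [397.3976725  296.50647321]
 [483.24522413 262.95294693]]
```

View pics/w6b.png

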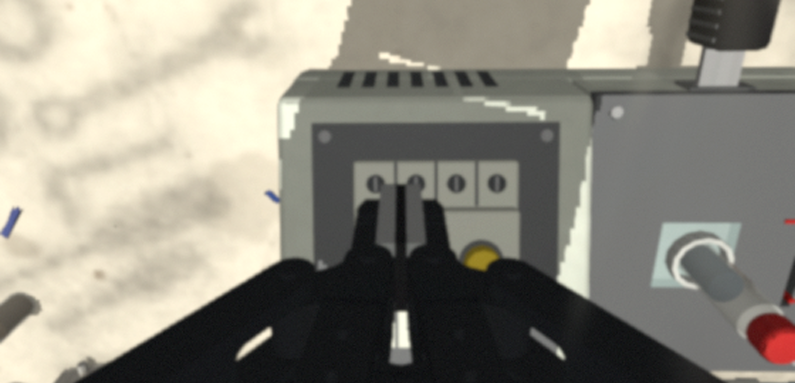

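```bash
python3 - <<'E'
from h import *
H=np.array([.593,-.07,.087])
s=bot.state();s=dict(s)
s["eef_pos"]=np.array([.5888,-.0315,.0699])
cal=RT("wrist",s)
print("up hinge,tip",proj([H,H+[.0054,0,.0234]],cal),"dropped tip",proj([H+[-.0164,0,.0175]],cal))
a,b=cv2.imread("pics/w4.png"),cv2.imread("pics/w5.png")
c=np.hstack([i[225:315,160:260] for i in (a,b)])
cv2.imwrite("pics/d.png",cv2.resize(np.clip(c*1.3,0,255).astype(np.uint8),None,fx=4,fy=4,interpolation=cv2.INTER_CUBIC))
E
```

```text
up hinge,tip [[205.422713   274.91156094]
 [194.52725652 312.33520444]] dropped tip [[194.31283963 262.23003025]]
```

View pics/d.png

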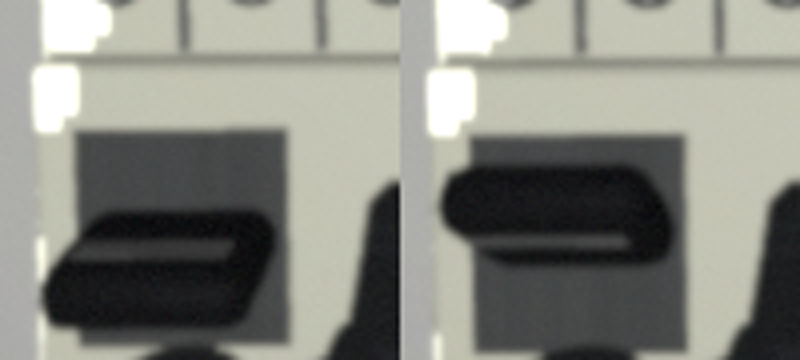

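The left crop (before) shows the lever up and the right crop shows it clearly dropped towards the robot (end at rows 266–284). The button has popped out again. Next I lower and push the lever up.

Request:
arm_command:
  targets:
    - [0,0,0.2,0]
    - [0,0,0.4,0]
    - [0,0,0.6,0]
    - [-0.1,0,0.6,0]
    - [-0.22,0,0.6,0]
    - [-0.34,0,0.6,0]
    - [-0.46,0,0.6,0]
    - [-0.58,0,0.6,0]
    - [-0.68,0,0.6,0]
    - [-0.75,0,0.6,0]

```text
time_s: 11.4
eef_pos: [0.5824, -0.0696, 0.074]
orientation: [-0.005, 1.0, -0.0, 0.0]
contact_force: [0.1, 0.3, 0.6]
grip_width: -0.0003
```

Request:
arm_command:
  targets:
    - [-0.02,0,0,0]
    - [-0.04,0,0,0]
    - [-0.06,0,0,0]
    - [-0.08,0,0,0]
    - [-0.1,0,0,0]
    - [-0.12,0,0,0]
    - [-0.12,0,0,0]
    - [-0.12,0,0,0]
    - [-0.12,0,0,0]
    - [-0.12,0,0,0]

```text
time_s: 12.4
eef_pos: [0.5843, -0.0695, 0.0734]
orientation: [-0.005, 1.0, 0.0, -0.003]
contact_force: [-11.7, -0.8, 8.9]
grip_width: 0.0
```

Contact at -11.7 N means the lever is against its upper stop. I back off, rise, and verify.

Request:
arm_command:
  targets:
    - [0.15,0,0,0]
    - [0.4,0,-0.1,0]
    - [0.6,0,-0.6,0]
    - [0.9,0.2,-1.3,0]
    - [1.4,0.7,-2.0,0]
    - [1.9,1.4,-2.6,0]
    - [2.3,2.1,-3.0,0]
    - [2.5,2.6,-3.17,0]
    - [2.58,2.77,-3.17,0]
    - [2.58,2.77,-3.17,0]

```text
time_s: 13.4
eef_pos: [0.4819, 0.0407, 0.2004]
orientation: [-0.005, 1.0, -0.0, 0.0]
contact_force: [-0.7, -0.3, 0.3]
grip_width: 0.0
```

```bash
python3 - <<'E'
from h import *
s=bot.state();print(s["eef_pos"],s["contact_force"],s["orientation"])
w=cams.capture("wrist");cv2.imwrite("pics/w7.png",w)
cal=RT("wrist",s)
H=np.array([.597,-.07,.087])
print("up,drop,btn",proj([H+[.0054,0,.0234],H+[-.0164,0,.0175],[.593,-.034,.096]],cal).round(0))
p=proj([[.4935,.0765,.0615]],cal)[0];print("grip",p)
u,v=p.astype(int)
b=[int(x) for x in proj([H],cal)[0]]
A=cv2.resize(w[v-40:v+40,u-50:u+50],(500,400),interpolation=cv2.INTER_CUBIC)
B=cv2.resize(w[b[1]-40:b[1]+40,b[0]-30:b[0]+30],(300,400),interpolation=cv2.INTER_CUBIC)
cv2.imwrite("pics/w7b.png",np.clip(np.hstack([A,B])*1.3,0,255).astype(np.uint8)); print(u-50,v-40,b)
r=models.outline_of("wrist","pull_grip");print([(x["confidence"],x["bbox"]) for x in r[:2]])
E
```

```text
[0.4818816  0.04068024 0.20044639] [-0.74901791 -0.33688331  0.31678513] [-5.44707387e-03  9.99985121e-01 -1.81110585e-05  2.94498865e-04]
up,drop,btn [[161. 326.]
 [161. 302.]
 [203. 308.]]
grip [318.45794948 200.24355284]
268 160 [168, 306]
[(0.79, [304.5, 182.0, 30.1, 50.0])]
```

View pics/w7b.png

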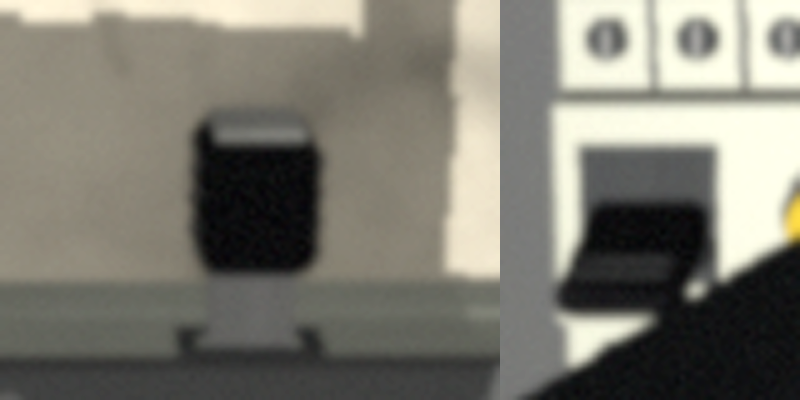

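The right crop shows the lever back up (end at the lower side, as at the start) and the button out. The grip top is centred at about px (319.4,201.8), which gives world (0.495, 0.077). I open the fingers and come over it.

Request:
arm_command:
  targets:
    - [-0.1,0.2,0.2,0]
    - [-0.2,0.6,0.6,0]
    - [-0.34,0.9,1.1,0]
    - [-0.34,0.9,1.6,0]
    - [-0.34,0.9,2.1,0]
    - [-0.34,0.9,2.4,0]
    - [-0.34,0.9,2.5,0]
    - [-0.34,0.9,2.5,0]
    - [-0.34,0.9,2.5,0]
    - [-0.34,0.9,2.5,0]
  claw: 1
  squeeze: 60

```text
time_s: 14.5
eef_pos: [0.496, 0.0764, 0.1011]
orientation: [-0.005, 1.0, 0.0, 0.001]
contact_force: [0.7, -0.6, 0.1]
grip_width: 0.0853
```

Request:
arm_command:
  targets:
    - [0,0,0.3,0]
    - [0,0,0.7,0]
    - [0,0,1.1,0]
    - [0,0,1.5,0]
    - [0,0,1.8,0]
    - [0,0,2.0,0]
    - [0,0,2.15,0]
    - [0,0,2.2,0]
    - [0,0,2.2,0]
    - [0,0,2.2,0]

```text
time_s: 15.5
eef_pos: [0.4958, 0.0764, 0.0128]
orientation: [-0.005, 1.0, 0.0, 0.0]
contact_force: [-0.1, 0.9, 1.0]
grip_width: 0.0856
```

Over the grip with no contact. I close the fingers.

Request:
arm_command:
  targets:
    - [0,0,0,0]
    - [0,0,0,0]
    - [0,0,0,0]
    - [0,0,0,0]
    - [0,0,0,0]
    - [0,0,0,0]
    - [0,0,0,0]
    - [0,0,0,0]
    - [0,0,0,0]
    - [0,0,0,0]
  claw: -1
  squeeze: 60

```text
time_s: 16.5
eef_pos: [0.4956, 0.0776, 0.0128]
orientation: [-0.005, 1.0, 0.001, 0.0]
contact_force: [-2.6, 11.4, 5.4]
grip_width: 0.023
```

Request:
arm_command:
  targets:
    - [0.05,0.03,0,0]
    - [0.2,0.03,0,0]
    - [0.35,0.03,0,0]
    - [0.5,0.03,0,0]
    - [0.65,0.03,0,0]
    - [0.8,0.03,0,0]
    - [0.95,0.03,0,0]
    - [1.05,0.03,0,0]
    - [1.12,0.03,0,0]
    - [1.12,0.03,0,0]

```text
time_s: 17.5
eef_pos: [0.4519, 0.077, 0.0129]
orientation: [-0.005, 1.0, -0.0, 0.002]
contact_force: [7.8, -1.7, -0.7]
grip_width: 0.0231
```

```bash
python3 - <<'E'
from h import *
s=bot.state();print(s["eef_pos"],s["contact_force"],s["grip_width"])
out=[]
w=cams.capture("wrist");cal=RT("wrist",s)
p=proj([[.5905,.1345,.06]],cal)[0].astype(int);print(p,w.shape)
cv2.imwrite("pics/w8.png",w);d=cams.capture("side");cv2.imwrite("pics/side8.png",d)
q=proj([[.5905,.1345,.06]],RT("side"))[0].astype(int);print(q)
A=cv2.resize(w,(560,420));B=cv2.resize(d[q[1]-26:q[1]+26,q[0]-14:q[0]+15],(240,420),interpolation=cv2.INTER_CUBIC)
cv2.imwrite("pics/w8b.png",np.hstack([A,B]))
E
```

```text
[0.45192847 0.07702738 0.01287088] [ 7.79594551 -1.69349664 -0.72934196] 0.023089062055581873
[383 522] (420, 560, 3)
[238 254]
```

View pics/w8b.png

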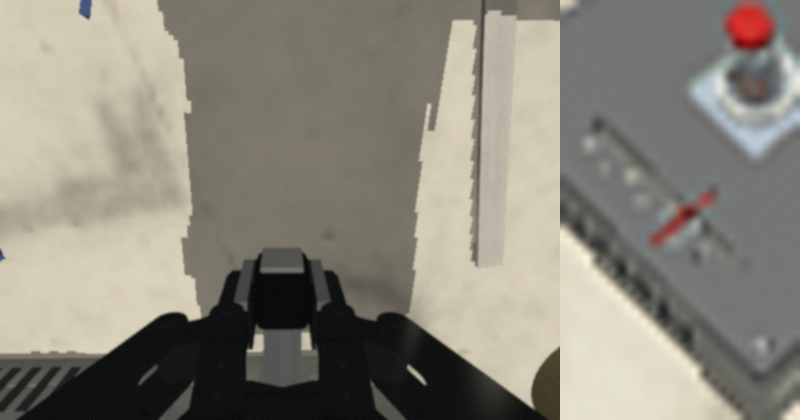

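The side crop (right) shows the red pointer standing on the red line at (685,215). The wrist view shows the grip held between the fingers with the tongue pulled out. The tool travelled 43.7 mm against 7.8 N, so I nudge 1 mm further and hold.

Request:
arm_command:
  targets:
    - [0.02,0,0,0]
    - [0.02,0,0,0]
    - [0.02,0,0,0]
    - [0.02,0,0,0]
    - [0.02,0,0,0]
    - [0.02,0,0,0]
    - [0.02,0,0,0]
    - [0.02,0,0,0]
    - [0.02,0,0,0]
    - [0.02,0,0,0]

```text
time_s: 18.6
eef_pos: [0.4514, 0.077, 0.0129]
orientation: [-0.005, 1.0, -0.0, 0.002]
contact_force: [6.7, -2.0, -0.6]
grip_width: 0.0232
```

```bash
python3 - <<'E'
from h import *
s=bot.state();print(s["time_s"],s["eef_pos"],s["contact_force"],s["grip_width"])
d=cams.capture("side");a=cv2.imread("pics/side0.png")
for n,i in (("start",a),("w8",cv2.imread("pics/side8.png")),("now",d)):
    h=i[215:285,215:260].astype(int);m=(h[...,2]-np.maximum(h[...,0],h[...,1]))>50
    k,l,st,ce=cv2.connectedComponentsWithStats(m.astype(np.uint8));print(n,[(ce[j].round(1)+[215,215],st[j][4]) for j in range(1,k)])
bot.job_done()
E
```

```text
18.6 [0.45144174 0.07701982 0.01286123] [ 6.65907064 -2.02875167 -0.59275509] 0.02320299829920747
start [(array([246.5, 230.8]), np.int32(25)), (array([229., 244.]), np.int32(1)), (array([241., 252.]), np.int32(1)), (array([237.5, 255.5]), np.int32(2)), (array([235., 257.]), np.int32(1))]
w8 [(array([246.5, 230.7]), np.int32(26)), (array([241., 252.]), np.int32(1)), (array([237. , 255.5]), np.int32(8))]
now [(array([246.5, 230.7]), np.int32(26)), (array([241., 252.]), np.int32(1)), (array([237.2, 255.2]), np.int32(9))]
the job is handed in; nothing more can be done
```

I ran the whole sequence and handed the job in at 18.7 s with the fingers still holding the shutter at the red line. The system gave no verdict, so this rests on my own checks.

1. **Breaker trip:** I pressed the test button with shut fingers until a before/after picture showed the lever dropped. The shutter had not been touched.
2. **Lever reset:** I released the button and pushed the lever up from the robot's side until the contact force reached about 12 N at its stop. A picture then showed the lever up and the button out.
3. **Shutter:** I pinched the grip (23 mm opening) and pulled it out to the mark.

**Last checks:**
- **Pull distance:** the tool moved about 44.2 mm, and the last force readings were 6.7–7.8 N, against 8 N expected at the line.
- **Pointer:** in the side camera the red pointer merges with the red line.
- **Vial:** the red cap has not moved in the side picture (246.5, 230.7 against 246.5, 230.8 at the start).
- **Not checked again:** I did not recheck the lever or button after the pull, and I did not measure the bystanders again. No move went near them.

**Disagreement:** the closed fingertips turned out to be about 24 mm behind the reported TCP, both in the pictures and when touching the button. I found the button contact by force and adjusted the later heights to match.

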